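# Screw the tea canister's lid on so that its inlay faces front

### The arm

A 6-joint arm with a two-finger parallel gripper is mounted at the origin on the work surface. World frame = base frame: x ahead of the robot, y to its left, z up, the work surface at z = 0. Lengths are in m, angles in degrees, forces in N, time in s.
With the tool pointing down it reaches from about 0.25 to 0.775 m from the base axis. Payload 4 kg.
Tool frame: the origin (TCP) lies between the finger pads; the fingertips stand 25 mm ahead of it and the grasp point (between the pads) lies 6 mm ahead of it (manip.tips_ahead is the distance from the TCP to the fingertips, in m); z points along the fingers, y is the line along which they close (so a half turn about z gives the same grasp; the last joint's range is limited). The gripper opens to 85 mm and grips with 20 to 120 N. Pads are 22 mm wide; open, the fingers measure 114 mm over their backs; the gripper's body (76 mm by 85 mm) begins 54 mm behind the grasp point. The pads swing forward as they close: fully open they stand 13 mm farther back than shut.
Start: joints at [-72.428, 4.996, 78.535, -0, 96.463, -5.907], TCP at [0.219, -0.504, 0.256] pointing down, gripper open.
Joint ranges: [-177.83, 177.83], [-43.37, 116.18], [15.69, 146.23], [-61.86, 241.86], [9.47, 152.12], [-147.06, 147.06]. Speed limits (degrees/s): [159.86, 159.86, 180, 180, 180, 180].

### API

Orientations are given as a 3x3 rotation matrix whose columns are the frame's x, y, z axes.
In Python, from rig import manip, viewer, close_job gives the robot as it stands.
- The arm moves only by the tool apply_moves, never from a script. Its argument "moves" is one flat list of numbers, 7 for each row, row after row: the shift along the tool's x, y, z in mm, then the turn, a rotation vector about the tool's x, y, z in degrees, then the opening, from 0 (shut) to 1 (fully open). A call has 1 to 12 rows; each row is the pose to reach, as a shift and turn from the pose commanded when the call began, along the tool's axes at that moment; what a row does not reach only later rows make up. A row lasts 1/10 s, in which the tool goes at most 50 mm and 8.59 degrees, less where a joint would pass 70% of its speed; a pose out of reach is approached as far as the arm can. A call with a gripper value outside its range is refused whole. The fingers move at their own pace and stop on an object; the grip force is fixed at half the most. Time passes only in rows, so rows that repeat a pose let the fingers close. It gives the time, the measured TCP pose, the force and the opening at its end, in the units of the state.
- manip.state(): the state, without advancing time (a new reading comes with each control period).
- viewer.get_image(name): name is "scene" or "top" or "wrist"; returns a dict with "img" (384x512x3 uint8, red, green, blue), "range_z" (384x512 float32, m along the optical axis (not along the pixel's ray), 0 where there is no reading), "intrinsics" (3x3 intrinsics, pixels), "D" ([k1, k2, p1, p2, k3] as OpenCV has them; the pictures are not rectified), "world_to_cam" (4x4, takes a point from world to camera coordinates). Camera axes: x right, y down, z forward; pixel columns grow to the right and rows downward; lengths in m; the calibration is good to about 2 mm. A picture is of the moment at which its call begins.
- close_job(): hands the job in, once; it reports no verdict.
The state is a dict: "time": time; "joint_positions": joint angles; "joint_velocities": joint speeds; "tau": joint torques, N m; "eef_pos": TCP position; "orientation": TCP orientation; "ft_force": force on the tool from outside, world axes, zero at the start; "moment": the same for the moment, N m; "grip_width": finger opening in m.
Only numpy, scipy, OpenCV 4.12 (cv2) and the standard library are available. Lean on these libraries where they do the work, as an engineer would, in place of code of your own. Each camera call takes 0.05 s, during which the arm holds its last target. There are 200 camera calls.

### The job

Pick up the dark wooden lid by its grip bar and set it straight onto the neck of the grey-green canister with the lid's brass line at the white dot, so that its pins drop into the slots. Then, pressing only lightly and letting it follow its thread down, screw it clockwise until its brass line meets the brass line on the canister's front; the thread goes on, so stop there. Let go, and leave everything else on the table where it is.

Things in the scene. Friction and masses are not known exactly. Their poses are not given: they have to be found in the camera images.
- canister: grey-green tea canister, 100 mm diameter, fixed on a dark board 116 x 116 x 12 mm. Origin under the board's centre, z up, +x its front. Flat shoulder 110 mm above the origin, with a brass line at the front and a white dot. Above it an aluminium threaded neck with a cork bung. Fixed; keep the force between lid and canister under 16 N.
- shoulder (a point): centre of the canister's flat shoulder, 110 mm above its origin
- neck_lowest (a point): centre of the neck's top at its lowest setting, 34 mm above the shoulder; neck 40 mm core diameter, 51 mm over the thread. The neck is an adjustable collar: thread, slots and bung together are set anywhere from 0 to 16 mm higher than these points say, different each time, firmly held; no reading shows it: feel for it
- bung_lowest (a point): top of the sprung cork bung (16 mm diameter) at the collar's lowest setting, 44 mm above the shoulder. It meets the lid's ceiling about 1.5 mm before the pins stand on the thread; it pushes back with 3 N at first, plus 0.6 N per mm, over 12 mm of travel
- front_mark (a point): point on the canister's shoulder 31 mm from the axis, at the inner end of the brass line (front, canister's +x)
- entry_mark (a point): centre of the white dot on the shoulder, 40 mm from the axis, 75 degrees counter-clockwise (from above) from the front. Two slots in the neck's rim, here and straight across, let the lid's pins in, up to 15 degrees off their middle. Set the lid on with its brass line here
- thread_lowest (a point): axis point 10.5 mm above the shoulder: lowest-setting height of the lid's skirt rim when its pins stand at the bottom of the slots. Turned clockwise, the pins run down a two-start thread with stiff flanks: 20 mm per turn, starting 10 degrees past the slot's middle, 1.5 mm of free play up and down; it goes on 55 degrees past the front. Let go, the lid stays (the bung lifts it by the play)
- lid: dark wooden screw lid, about 0.15 kg, a cap of 62 mm outer, 55 mm inner diameter, 36 mm high, inner ceiling 32 mm above the rim, standing on its skirt. Origin at the centre of the skirt's lower rim, z up. On top a pale grip bar, 44 mm along x, 16 mm wide (y), from 36 to 66 mm above the origin. A brass line on top runs to the rim at +x.
- lid_mark (a point): point where the lid's brass line meets the top edge of its rim, 31 mm from the axis along the lid's +x, 36 mm above the lid's origin
- lid_pin (a point): one of two round pins of 4 mm diameter inside the skirt, at +x (this) and -x, centres 5 mm above the rim, reaching in to 21.7 mm from the axis
- lid_grip (a point): point to grasp, in the middle of the grip bar, 57 mm above the lid's origin (the fingers close along the lid's y)
- gouge: wood-handled carving gouge, 170 mm long, lying between the work pieces; origin on its underside
- tea_bowl: white tea bowl, 72 mm wide, 42 mm tall, origin under its centre
- blue_cup: blue cup, 66 mm wide, 50 mm tall, origin under its centre
- green_box: green gift box 100 x 170 x 75 mm, origin under its centre
- carving: small turned wood figure 130 mm tall, 64 mm wide, origin under its centre
- closed_canister: terracotta canister 100 mm wide, already closed with a lid of the same kind (191 mm to the top of its handle), standing by; not to be touched; origin under its centre
- orange_center (a point): orange of 68 mm diameter on a white plate 130 mm wide (origin: centre of the orange)
Things that resemble listed ones, but are neither listed nor needed, are in the scene too. What is shaped like the lid but purple or turquoise is not meant.

How it is judged:
By the outcome, as a careful person would: the job done as asked, in the order asked, and still so for the second after the job is handed in, with the robot touching nothing.
It also fails if it takes over 61 s, if anything falls off the work surface, if the arm or the gripper's body presses on something with over 40 N, if the wrist force passes 120 N, or if a joint passes its speed limit or range.

## Working session

There is one attempt and no reset: what is moved stays moved. The work goes in short steps, Python scripts to look and compute and a tool call to move; the robot and the scene stay as the last step left them, time stands still between calls to the robot, and variables do not carry over. Pictures are saved under pics/ and viewed, on a budget of 10 in all, crops included, one or two more only if the job needs it, and the job is handed in when it is done.

Besides the shell and the picture viewer there is one more tool, called as name(argument=value, ...) on one line, values as JSON. apply_moves: Moves the arm, as the interface text tells. Its arguments: {"type":"object","properties":{"moves":{"type":"array"}},"required":["moves"]}

```bash
ls; mkdir -p pics; cat > h.py <<'E'
import numpy as np, cv2
from rig import manip, viewer, close_job
def shot(n):
    d=viewer.get_image(n); np.savez('last_%s.npz'%n,**d); return d
def save(img,name,s=1):
    cv2.imwrite('pics/'+name, cv2.resize(img[:,:,::-1],None,fx=s,fy=s,interpolation=cv2.INTER_CUBIC))
def px2w(d,u,v,z=None,h=None):
    """pixel->world, by range z or by intersect height h"""
    K=d['intrinsics'];p=cv2.undistortPoints(np.array([[[u,v]]],float),K,d['D'])[0,0]
    T=np.linalg.inv(d['world_to_cam']); r=np.array([p[0],p[1],1])
    if h is not None:
        w=T[:3,:3]@r; s=(h-T[2,3])/w[2]; return T[:3,3]+s*w
    if z is None: z=np.median(d['range_z'][int(v)-1:int(v)+2,int(u)-1:int(u)+2])
    return T[:3,:3]@(r*z)+T[:3,3]
E
python3 - <<'E'
from h import *
a=shot('scene');b=shot('top')
save(a['img'],'s1.png');
save(b['img'],'t1.png',1.5)
print(manip.state())
E
```

```text
pics
{'time': 0.1, 'joint_positions': array([-7.24297958e+01,  5.03659782e+00,  7.86173008e+01,  3.60914023e-04,
        9.64649663e+01, -5.90875628e+00]), 'joint_velocities': array([-0.10256757, -0.08346545, -0.22162126, -0.04158231, -0.00189735,
       -0.02301109]), 'tau': array([ 2.76266524e-03, -3.53015220e+01, -3.14219463e+01, -1.45969889e-04,
        7.98065274e-03, -5.73905083e-06]), 'eef_pos': array([ 0.21898526, -0.50407507,  0.25522894]), 'orientation': array([[ 9.17206225e-01,  3.98412294e-01, -6.20296134e-04],
       [ 3.98412716e-01, -9.17204115e-01,  1.97968925e-03],
       [ 2.19794369e-04, -2.06291717e-03, -9.99997848e-01]]), 'ft_force': array([-0.01516323, -0.8458603 , -0.25369967]), 'moment': array([ 0.03083844, -0.00442105, -0.01140845]), 'grip_width': 0.08546379742734454}
```

View pics/t1.png

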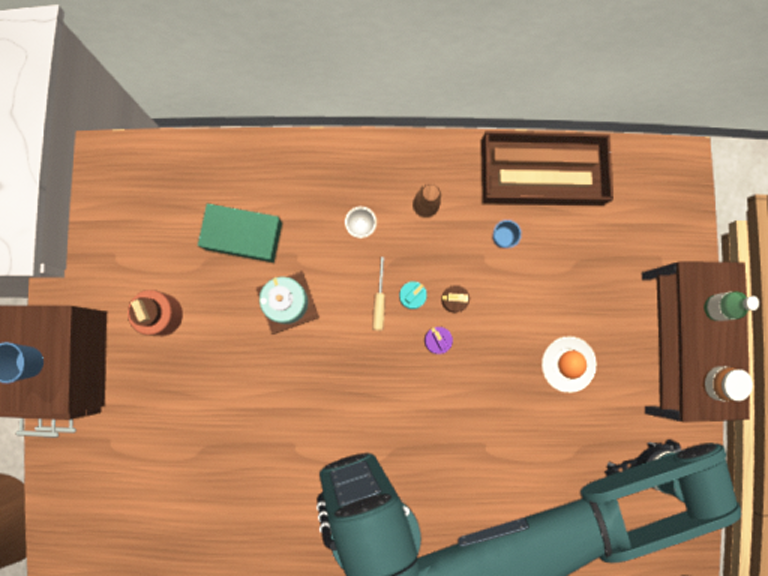

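View pics/s1.png

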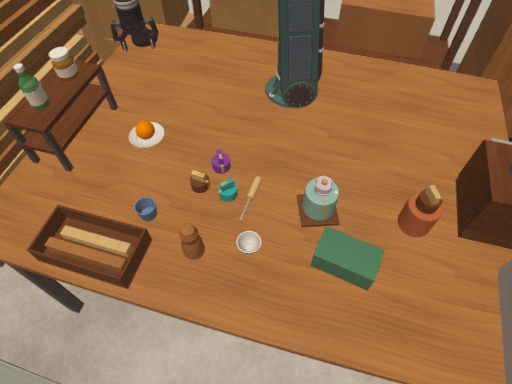

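The top view shows the lid at (456,299)/1.5, with a turquoise lookalike on its left and a purple one below. The canister is at (281,299)/1.5.

```bash
python3 - <<'E'
from h import *
d=dict(np.load('last_top.npz'))
for n,u,v,h in [('lidbar',305,198,.066),('lidtop',304,199.5,.036),('turq',275,196.5,.036),('can',188,199.5,.11),('bung',186,198.5,.154)]:
    print(n,px2w(d,u,v).round(4),px2w(d,u,v,h=h).round(4))
a=d['img'][180:220,280:330];b=d['img'][170:230,165:225]
A=cv2.resize(a,(500,400),interpolation=cv2.INTER_CUBIC);B=cv2.resize(b,(400,400),interpolation=cv2.INTER_CUBIC)
A=A[:,:400]
save(np.hstack([A,B]),'c1.png')
E
```

```text
lidbar [ 0.5499 -0.1815  0.0653] [ 0.5498 -0.1814  0.066 ]
lidtop [ 0.5448 -0.1781  0.0653] [ 0.547  -0.1821  0.036 ]
turq [ 0.5545 -0.0805  0.0658] [ 0.557  -0.0826  0.036 ]
can [0.5371 0.2004 0.1475] [0.5399 0.2052 0.11  ]
bung [0.5397 0.2058 0.1546] [0.5398 0.2059 0.154 ]
```

View pics/c1.png

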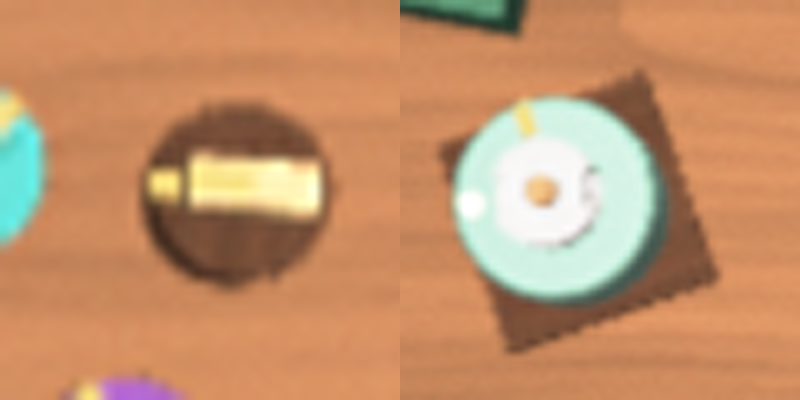

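Lid's brass line points to world +y (yaw about 90°). The canister's dot is at a similar bearing (about 92°), so I'll grasp with tool x near +y. Next I move above the lid for a close look.

```bash
cat >> h.py <<'E'
from scipy.spatial.transform import Rotation as R
def go(p,yaw):
    """shift mm / rotvec deg from the measured pose to TCP p, tool down, tool-x yaw"""
    s=manip.state();O=s['orientation'];c,n=np.cos(np.radians(yaw)),np.sin(np.radians(yaw))
    G=np.array([[c,n,0],[n,-c,0],[0,0,-1]])
    print('shift',(O.T@(np.array(p)-s['eef_pos'])*1000).round(1),'rot',np.degrees(R.from_matrix(O.T@G).as_rotvec()).round(2),'pos',s['eef_pos'].round(4),'yaw',np.degrees(np.arctan2(O[1,0],O[0,0])).round(2),'f',s['ft_force'].round(2),'m',s['moment'].round(2),'w',s['grip_width'].round(4),'t',s['time'])
E
python3 -c "
from h import *
print(manip.tips_ahead)
go([.547,-.182,.24],90)"
```

```text
0.025Traceback (most recent call last):
  File "<string>", line 4, in <module>
    go([.547,-.182,.24],90)
    ~~^^^^^^^^^^^^^^^^^^^^^
  File "h.py", line 20, in go
    print('shift',(O.T@(np.array(p)-s['eef_pos'])*1000).round(1),'rot',np.degrees(R.from_matrix(O.T@G).as_rotvec()).round(2),'pos',s['eef_pos'].round(4),'yaw',np.degrees(np.arctan2(O[1,0],O[0,0])).round(2),'f',s['ft_force'].round(2),'m',s['moment'].round(2),'w',s['grip_width'].round(4),'t',s['time'])
                                                                                                                                                                                                                                                                      ^^^^^^^^^^^^^^^^^^^^^
AttributeError: 'float' object has no attribute 'round'
```

```bash
sed -i "s/s\['grip_width'\].round(4)/round(s['grip_width'],4)/" h.py
python3 -c "
from h import *
go([.547,-.182,.24],90)"
```

```text
shift [ 429.2 -164.7   15.7] rot [ -0.1   -0.08 -66.52] pos [ 0.219  -0.5041  0.2552] yaw 23.48 f [-0.02 -0.85 -0.25] m [ 0.03 -0.   -0.01] w 0.0855 t 0.1
```

apply_moves(moves=[429, -165, 16, -0.1, -0.1, -66.5, 0.5, 429, -165, 16, -0.1, -0.1, -66.5, 0.5, 429, -165, 16, -0.1, -0.1, -66.5, 0.5, 429, -165, 16, -0.1, -0.1, -66.5, 0.5, 429, -165, 16, -0.1, -0.1, -66.5, 0.5, 429, -165, 16, -0.1, -0.1, -66.5, 0.5, 429, -165, 16, -0.1, -0.1, -66.5, 0.5, 429, -165, 16, -0.1, -0.1, -66.5, 0.5, 429, -165, 16, -0.1, -0.1, -66.5, 0.5, 429, -165, 16, -0.1, -0.1, -66.5, 0.5, 429, -165, 16, -0.1, -0.1, -66.5, 0.5, 429, -165, 16, -0.1, -0.1, -66.5, 0.5])

```text
time: 1.3
eef_pos: [0.5461, -0.1829, 0.2399]
orientation: [[0.001, 1.0, -0.001], [1.0, -0.001, -0.003], [-0.003, -0.001, -1.0]]
ft_force: [-0.4, 0.5, -0.1]
grip_width: 0.0426
```

```bash
python3 -c "
from h import *
d=shot('wrist');save(d['img'],'w1.png',1.5)
go([.547,-.182,.24],90)
T=np.linalg.inv(d['world_to_cam']);print(T.round(3))"
```

```text
shift [1.4 1.1 0.2] rot [-0.02  0.17 -0.12] pos [ 0.5459 -0.1834  0.2402] yaw 89.88 f [-0.92 -1.19 -0.2 ] m [0.02 0.02 0.03] w 0.0424 t 1.35
[[ 1.    -0.    -0.002  0.548]
 [-0.001 -0.961 -0.276 -0.114]
 [-0.002  0.276 -0.961  0.356]
 [ 0.     0.     0.     1.   ]]
```

View pics/w1.png

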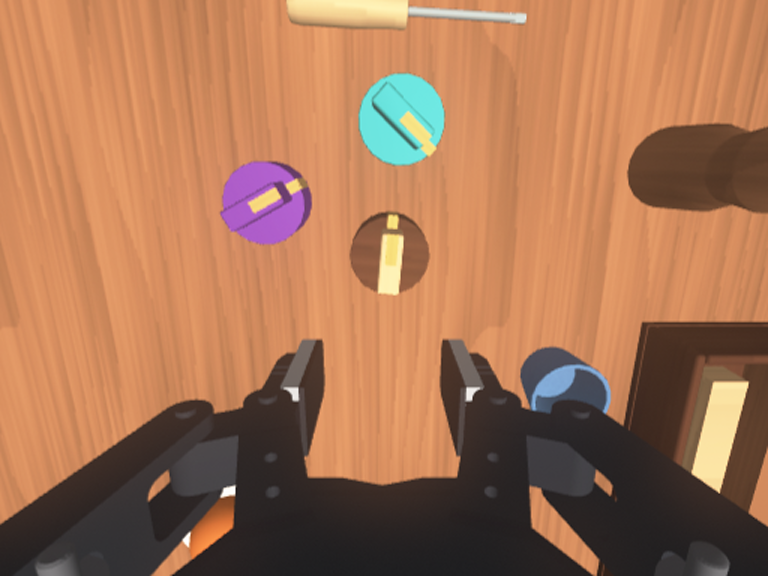

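The lid shows clear at (390,255) with the brass line at its far end (392,222). I'll fit bar and rim from range data.

```bash
cat >> h.py <<'E'
def cloud(d):
    K=d['intrinsics'];h,w=d['range_z'].shape;v,u=np.mgrid[:h,:w]
    p=cv2.undistortPoints(np.stack([u,v],-1).reshape(-1,1,2).astype(float),K,d['D'])[:,0]
    z=d['range_z'].ravel();T=np.linalg.inv(d['world_to_cam'])
    W=np.c_[p*z[:,None],z]@T[:3,:3].T+T[:3,3]; W[z==0]=np.nan
    return W.reshape(h,w,3)
E
python3 -c "
from h import *
d=dict(np.load('last_wrist.npz'));W=cloud(d)
m=(abs(W[...,0]-.55)<.05)&(abs(W[...,1]+.18)<.045)
for lo,hi in((.06,.072),(.03,.042)):
    P=W[m&(W[...,2]>lo)&(W[...,2]<hi)]
    print(len(P),P.min(0).round(4),P.max(0).round(4),np.median(P[:,2]).round(4))
    r=cv2.minAreaRect((P[:,:2]*1000).astype(np.float32));print(r)
    print(cv2.minEnclosingCircle((P[:,:2]*1000).astype(np.float32)))
for u,v,h in((393,216,.036),(391,295,.066),(394,235,.066),(388,293,.066),(390,253,.036)): print(px2w(d,u/1.5,v/1.5,h=h).round(4))
"
```

```text
599 [ 0.5434 -0.2049  0.0603] [ 0.5624 -0.1607  0.0676] 0.0653
((552.8976440429688, -182.94920349121094), (44.32847213745117, 15.944679260253906), 85.22694396972656)
((553.45166015625, -182.7342987060547), 22.488555908203125)
1509 [ 0.5221 -0.2125  0.0301] [ 0.5829 -0.1518  0.042 ] 0.0353
((552.4523315429688, -182.25228881835938), (60.55044174194336, 60.83106994628906), 1.5182019472122192)
((552.5277709960938, -182.46327209472656), 31.239009857177734)
[ 0.5556 -0.1516  0.036 ]
[ 0.5538 -0.2046  0.066 ]
[ 0.5557 -0.1611  0.066 ]
[ 0.5517 -0.2031  0.066 ]
[ 0.5535 -0.18    0.036 ]
```

```bash
python3 -c "
from h import *
go([.5525,-.1826,.065],85.2)"
```

```text
shift [  1.3   6.6 175.2] rot [-0.02  0.17  4.68] pos [ 0.5459 -0.1834  0.2402] yaw 89.88 f [-0.92 -1.19 -0.2 ] m [0.02 0.02 0.03] w 0.0424 t 1.35
```

apply_moves(moves=[1.3, 6.6, 50, 0, 0.2, 4.7, 0.5, 1.3, 6.6, 100, 0, 0.2, 4.7, 0.5, 1.3, 6.6, 130, 0, 0.2, 4.7, 0.5, 1.3, 6.6, 150, 0, 0.2, 4.7, 0.5, 1.3, 6.6, 165, 0, 0.2, 4.7, 0.5, 1.3, 6.6, 172, 0, 0.2, 4.7, 0.5, 1.3, 6.6, 175, 0, 0.2, 4.7, 0.5, 1.3, 6.6, 175, 0, 0.2, 4.7, 0.5, 1.3, 6.6, 175, 0, 0.2, 4.7, 0.5, 1.3, 6.6, 175, 0, 0.2, 4.7, 0.5])

```text
time: 2.35
eef_pos: [0.5543, -0.1816, 0.0667]
orientation: [[0.082, 0.997, 0.003], [0.997, -0.082, 0.0], [0.0, 0.003, -1.0]]
ft_force: [-0.1, -0.1, 0.9]
grip_width: 0.0426
```

```bash
python3 -c "
from h import *
go([.5525,-.1826,.065],85.2)"
```

```text
shift [-1.1 -1.8  1.7] rot [ 0.17 -0.02  0.09] pos [ 0.5543 -0.1816  0.0667] yaw 85.29 f [-0.07 -0.13  0.9 ] m [-0.03 -0.03 -0.  ] w 0.0426 t 2.35
```

apply_moves(moves=[-1, -1.8, 1.5, 0.2, 0, 0, 0.5, -1, -1.8, 1.5, 0.2, 0, 0, 0.5, -1, -1.8, 1.5, 0.2, 0, 0, 0, -1, -1.8, 1.5, 0.2, 0, 0, 0, -1, -1.8, 1.5, 0.2, 0, 0, 0, -1, -1.8, 1.5, 0.2, 0, 0, 0, -1, -1.8, 1.5, 0.2, 0, 0, 0, -1, -1.8, 1.5, 0.2, 0, 0, 0, -1, -1.8, 1.5, 0.2, 0, 0, 0, -1, -1.8, 1.5, 0.2, 0, 0, 0])

```text
time: 3.35
eef_pos: [0.5518, -0.1822, 0.064]
orientation: [[0.082, 0.997, -0.002], [0.997, -0.082, 0.001], [0.001, -0.003, -1.0]]
ft_force: [0.0, 0.6, 2.2]
grip_width: 0.0151
```

```bash
python3 -c "
from h import *
go([.5525,-.1826,.265],85.2)"
```

```text
shift [-1.00e-01  2.00e-01 -2.01e+02] rot [-0.14 -0.06  0.08] pos [ 0.5518 -0.1822  0.064 ] yaw 85.28 f [0.02 0.63 2.15] m [-0.07 -0.15  0.09] w 0.0151 t 3.35
```

Gripped (width 15.1 mm). Lift and go to a viewing pose beside the canister.

apply_moves(moves=[0, 0, -20, 0, 0, 0, 0, 0, 0, -60, 0, 0, 0, 0, 0, 0, -110, 0, 0, 0, 0, 0, 0, -160, 0, 0, 0, 0, 0, 0, -210, 0, 0, 0, 0, 45, 0, -226, 0, 0, 0, 0, 95, 5, -226, 0, 0, 0, 0, 145, 10, -226, 0, 0, 0, 0, 190, 20, -226, 0, 0, 0, 0, 225, 30, -226, 0, 0, -3, 0, 250, 36, -226, 0, 0, -7, 0, 265, 36, -226, 0, 0, -7, 0])

```text
time: 4.55
eef_pos: [0.61, 0.0808, 0.2884]
orientation: [[-0.042, 0.999, -0.005], [0.999, 0.042, 0.002], [0.002, -0.005, -1.0]]
ft_force: [0.1, -0.3, -0.8]
grip_width: 0.015
```

apply_moves(moves=[0, 0, 0, 0, 0, 0, 0, 0, 0, 0, 0, 0, 0, 0, 0, 0, 0, 0, 0, 0, 0])

```text
time: 4.85
eef_pos: [0.6098, 0.0771, 0.29]
orientation: [[-0.037, 0.999, -0.003], [0.999, 0.037, 0.001], [0.001, -0.003, -1.0]]
ft_force: [-0.2, 0.3, -1.7]
grip_width: 0.0151
```

```bash
python3 -c "
from h import *
d=shot('wrist');save(d['img'],'w2.png',1.5)
go([.54,.1,.29],92)
W=cloud(d);z=W[...,2]
m=(abs(W[...,0]-.54)<.07)&(abs(W[...,1]-.205)<.07)
for lo,hi in((.105,.115),(.14,.18),(.008,.016)):
    k=m&(z>lo)&(z<hi);P=W[k];print(len(P),P.min(0).round(4),P.max(0).round(4),np.median(P[:,2]).round(4))
"
```

```text
shift [ 25.5 -68.9   0.4] rot [-0.16 -0.06  0.13] pos [0.6098 0.0771 0.2902] yaw 92.13 f [ 0.91 -0.58 -0.63] m [-0.01 -0.02  0.  ] w 0.0149 t 4.9
4702 [0.4947 0.1571 0.105 ] [0.5926 0.2436 0.1148] 0.1088
3057 [0.5184 0.1821 0.14  ] [0.5692 0.2304 0.1569] 0.1449
1715 [0.4978 0.1358 0.0081] [0.6099 0.2748 0.0137] 0.0108
```

View pics/w2.png

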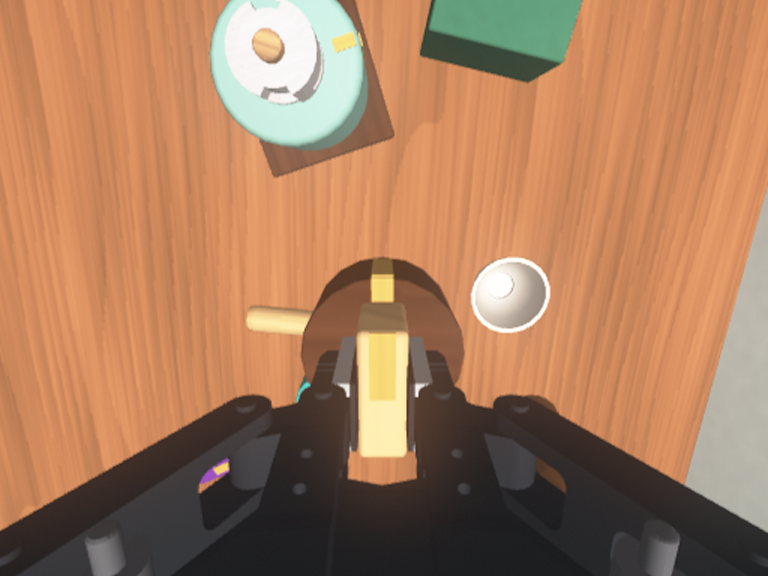

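The lid is held squarely. The canister (at (290,60)) is cut off at the top because I shifted the wrong way in x, so I'll re-centre for one good look.

apply_moves(moves=[-12, -40, 0, 0, 0, 0, 0, -25, -66, 0, -0.2, 0, 0, 0, -25, -66, 0, -0.2, 0, 0, 0, -25, -66, 0, -0.2, 0, 0, 0, -25, -66, 0, -0.2, 0, 0, 0])

```text
time: 5.4
eef_pos: [0.5456, 0.0507, 0.2905]
orientation: [[-0.039, 0.999, 0.002], [0.999, 0.039, 0.002], [0.002, 0.002, -1.0]]
ft_force: [0.1, -0.5, -1.5]
grip_width: 0.0148
```

```bash
python3 -c "
from h import *
d=shot('wrist');t=shot('top');im=d['img'];save(im[0:190,130:390],'w3.png',3)
go([.54,.1,.29],92)
W=cloud(d);z=W[...,2]
m=(abs(W[...,0]-.54)<.07)&(abs(W[...,1]-.205)<.07)
for lo,hi in((.107,.1125),(.142,.148),(.15,.165),(.008,.016)):
    k=m&(z>lo)&(z<hi);P=W[k];print(len(P),P.min(0).round(4),P.max(0).round(4),np.median(P[:,2]).round(4),[np.round(q,2) for q in cv2.minEnclosingCircle((P[:,:2]*1000).astype(np.float32))])
k=m&(z>.008)&(z<.016);print(cv2.minAreaRect((W[k][:,:2]*1000).astype(np.float32)))
"
```

```text
shift [49.2 -3.8  0.2] rot [ 0.06 -0.09  0.27] pos [0.5458 0.051  0.2902] yaw 92.27 f [ 0.35 -0.23 -0.77] m [-0.03 -0.01 -0.09] w 0.015 t 5.5
3787 [0.4955 0.1584 0.107 ] [0.5917 0.2197 0.1124] 0.1088 [array([543.61, 205.9 ]), np.float64(48.52)]
1440 [0.5186 0.1818 0.142 ] [0.5686 0.2072 0.1479] 0.1447 [array([543.62, 203.55]), np.float64(25.01)]
110 [0.5367 0.1988 0.1501] [0.551  0.2043 0.1564] 0.1542 [array([543.88, 203.56]), np.float64(7.18)]
1734 [0.4712 0.1352 0.008 ] [0.6099 0.2441 0.0133] 0.0108 [array([540.14, 204.92]), np.float64(77.58)]
((543.5319213867188, 206.64268493652344), (116.1965103149414, 115.53011322021484), 19.819379806518555)
```

View pics/w3.png

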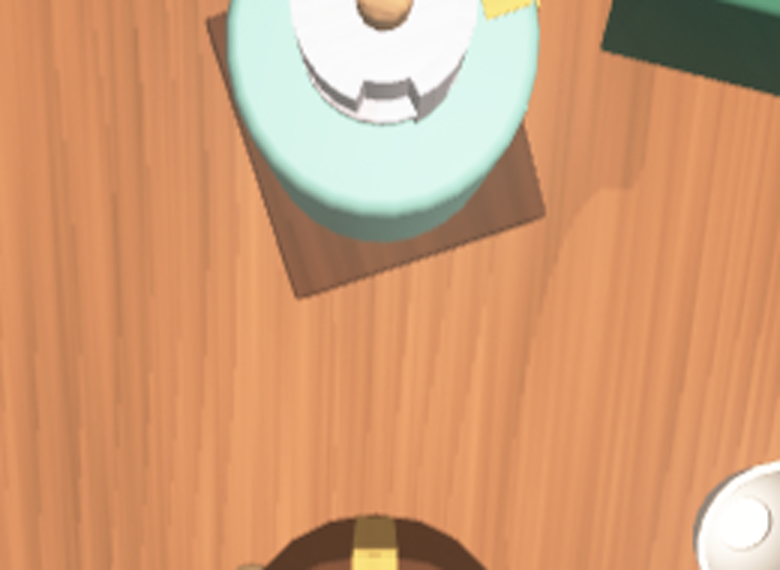

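I moved the wrong way in y, but the board fit is complete: 116.2 x 115.5 mm, centre (0.5435, 0.2066), yaw 19.8°. I'll take one numeric check on the way in, then go over it.

apply_moves(moves=[30, -2, 0, 0, 0, 0, 0, 62, -2, 0, 0, 0, 0, 0, 62, -2, 0, 0, 0, 0, 0, 62, -2, 0, 0, 0, 0, 0, 62, -2, 0, 0, 0, 0, 0])

```text
time: 6.0
eef_pos: [0.541, 0.1125, 0.29]
orientation: [[-0.04, 0.999, 0.0], [0.999, 0.04, 0.001], [0.001, 0.0, -1.0]]
ft_force: [0.2, -0.3, -1.5]
grip_width: 0.015
```

```bash
python3 -c "
from h import *
d=shot('wrist');im=d['img'];save(im[0:190,130:390],'w4.png',3)
go([.5436,.2068,.29],94.8)
W=cloud(d);z=W[...,2]
m=(abs(W[...,0]-.54)<.07)&(abs(W[...,1]-.205)<.07)
for lo,hi in((.107,.1125),(.142,.148),(.15,.165)):
    k=m&(z>lo)&(z<hi);P=W[k];print(len(P),P.min(0).round(4),P.max(0).round(4),np.median(P[:,2]).round(4),[np.round(q,2) for q in cv2.minEnclosingCircle((P[:,:2]*1000).astype(np.float32))])
hsv=cv2.cvtColor(im,cv2.COLOR_RGB2HSV)
k=m&(z>.105)&(z<.115)&(hsv[...,0]>15)&(hsv[...,0]<35)&(hsv[...,1]>70);P=W[k];print('brass',len(P),P.mean(0),P.min(0),P.max(0));c=P.mean(0)-[.5436,.2068,0];print(np.degrees(np.arctan2(c[1],c[0])),np.hypot(c[0],c[1]))
k=m&(z>.105)&(z<.115)&(hsv[...,1]<18)&(hsv[...,2]>200);P=W[k];print('white',len(P),np.median(P,0))
"
```

```text
shift [94.3  6.4  0.2] rot [ 0.03 -0.06 -2.56] pos [0.5409 0.1123 0.2901] yaw 92.24 f [-0.51 -0.28 -1.12] m [ 0.03 -0.   -0.02] w 0.015 t 6.05
5049 [0.495  0.1573 0.107 ] [0.592  0.2551 0.1121] 0.1089 [array([543.53, 206.08]), np.float64(49.2)]
2360 [0.5187 0.1813 0.1424] [0.5688 0.2307 0.1475] 0.1447 [array([543.56, 206.27]), np.float64(25.97)]
291 [0.5362 0.1988 0.1501] [0.5507 0.2138 0.1569] 0.1547 [array([543.55, 206.57]), np.float64(7.81)]
brass 129 [0.57867668 0.22001884 0.10946168] [0.50165506 0.15900295 0.10540621] [0.59263933 0.25296973 0.11136945]
20.649199686644252 0.03748480965197198
white 150 [0.5392352  0.24478902 0.10954328]
```

View pics/w4.png

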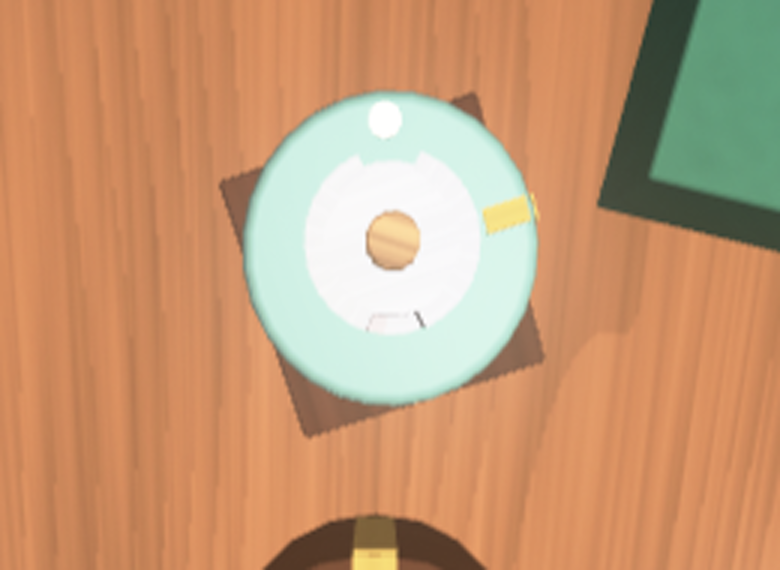

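The dot is at crop (385,120), the front line at (508,214), the lid's line end at (375,517). I'll turn these into bearings and compare lid against TCP for camera bias.

```bash
python3 -c "
from h import *
d=dict(np.load('last_wrist.npz'));W=cloud(d)
c=np.array([.5436,.2063])
for n,u,v,h in(('dot',385,120,.11),('brass',508,214,.11),('brass inner',486,220,.11)):
    p=px2w(d,130+u/3,v/3,h=h)[:2]-c;print(n,p.round(4),np.hypot(*p).round(4),np.degrees(np.arctan2(p[1],p[0])).round(1))
print(px2w(d,130+375/3,517/3,h=.262),'expect y',.1123+.031)
z=W[...,2];m=(z>.285)&(z<.3)&(abs(W[...,0]-.54)<.03)&(W[...,1]>.05)
hsv=cv2.cvtColor(d['img'],cv2.COLOR_RGB2HSV);m&=(hsv[...,1]>60)
P=W[m];print(len(P),np.median(P,0));r=cv2.minAreaRect((P[:,:2]*1000).astype(np.float32));print(r)
m=(z>.25)&(z<.268)&(abs(W[...,0]-.54)<.04)&(W[...,1]>.05);P=W[m];print(len(P),P.min(0),P.max(0),np.median(P,0),cv2.minEnclosingCircle((P[:,:2]*1000).astype(np.float32)))
"
```

```text
dot [-0.0031  0.0393] 0.0395 94.5
brass [0.0382 0.0133] 0.0405 19.2
brass inner [0.0312 0.0112] 0.0331 19.7
[0.54095084 0.14991977 0.262     ] expect y 0.14329999999999998
3350 [0.54207358 0.11787548 0.29124956]
((542.1209716796875, 112.31642150878906), (39.96999740600586, 40.90870666503906), 45.404842376708984)
3777 [0.51174703 0.09881851 0.25024075] [0.57327507 0.14407601 0.2679783 ] [0.54120088 0.12875924 0.26111477] ((542.282470703125, 113.0808334350586), 30.995349884033203)
```

The lid reads (1.4, 0.8) mm off the TCP in the camera frame, with a clean 31.0 mm radius. In robot terms, the canister axis is at TCP (0.5422, 0.2054) and the dot bearing is 94.7°.

```bash
python3 -c "
from h import *
go([.5422,.2054,.235],94.7)"
```

```text
shift [92.9  4.9 55.2] rot [ 0.03 -0.06 -2.46] pos [0.5409 0.1123 0.2901] yaw 92.24 f [-0.51 -0.28 -1.12] m [ 0.03 -0.   -0.02] w 0.015 t 6.05
```

apply_moves(moves=[45, 4.9, 0, 0, 0, -2.5, 0, 93, 4.9, 0, 0, 0, -2.5, 0, 93, 4.9, 15, 0, 0, -2.5, 0, 93, 4.9, 40, 0, 0, -2.5, 0, 93, 4.9, 55, 0, 0, -2.5, 0, 93, 4.9, 55, 0, 0, -2.5, 0, 93, 4.9, 55, 0, 0, -2.5, 0, 93, 4.9, 55, 0, 0, -2.5, 0])

```text
time: 6.85
eef_pos: [0.5426, 0.2056, 0.2369]
orientation: [[-0.082, 0.997, 0.003], [0.997, 0.082, 0.002], [0.002, 0.003, -1.0]]
ft_force: [-0.1, 0.2, -0.5]
grip_width: 0.0151
```

```bash
python3 -c "
from h import *
go([.5422,.2054,.225],94.7)"
```

```text
shift [-0.2 -0.4 11.9] rot [ 0.19 -0.11  0.02] pos [0.5426 0.2056 0.2369] yaw 94.72 f [-0.12  0.22 -0.51] m [ 0.01 -0.01  0.03] w 0.0151 t 6.85
```

apply_moves(moves=[0, -0.3, 3, 0.2, -0.1, 0, 0, 0, -0.3, 6, 0.2, -0.1, 0, 0, 0, -0.3, 9, 0.2, -0.1, 0, 0, 0, -0.3, 12, 0.2, -0.1, 0, 0, 0, -0.3, 12, 0.2, -0.1, 0, 0, 0, -0.3, 12, 0.2, -0.1, 0, 0])

```text
time: 7.45
eef_pos: [0.5414, 0.2061, 0.2232]
orientation: [[-0.083, 0.997, -0.003], [0.997, 0.083, -0.001], [-0.0, -0.003, -1.0]]
ft_force: [-0.6, -0.6, -0.9]
grip_width: 0.0147
```

apply_moves(moves=[0, 0, 1, 0, 0, 0, 0, 0, 0, 2, 0, 0, 0, 0, 0, 0, 3, 0, 0, 0, 0, 0, 0, 4, 0, 0, 0, 0, 0, 0, 5, 0, 0, 0, 0, 0, 0, 5, 0, 0, 0, 0])

```text
time: 8.05
eef_pos: [0.5414, 0.2061, 0.2182]
orientation: [[-0.083, 0.997, -0.003], [0.997, 0.083, -0.001], [-0.0, -0.003, -1.0]]
ft_force: [0.2, -0.3, -0.5]
grip_width: 0.0151
```

apply_moves(moves=[0, 0, 1, 0, 0, 0, 0, 0, 0, 2, 0, 0, 0, 0, 0, 0, 3, 0, 0, 0, 0, 0, 0, 3, 0, 0, 0, 0])

```text
time: 8.45
eef_pos: [0.5414, 0.2061, 0.2152]
orientation: [[-0.083, 0.997, -0.003], [0.997, 0.083, -0.001], [-0.0, -0.003, -1.0]]
ft_force: [-0.7, -0.2, -0.8]
grip_width: 0.015
```

```bash
python3 -c "
from h import *
go([.5422,.2054,.205],94.7)"
```

```text
shift [-0.7  0.7 10.1] rot [-0.18  0.02  0.08] pos [0.5414 0.2061 0.2152] yaw 94.78 f [-0.71 -0.25 -0.8 ] m [-0.02  0.    0.05] w 0.015 t 8.45
```

apply_moves(moves=[-0.7, 0.7, 0, -0.2, 0, 0, 0, -0.7, 0.7, 1, -0.2, 0, 0, 0, -0.7, 0.7, 2, -0.2, 0, 0, 0, -0.7, 0.7, 3, -0.2, 0, 0, 0, -0.7, 0.7, 3, -0.2, 0, 0, 0])

```text
time: 8.95
eef_pos: [0.5422, 0.2054, 0.2121]
orientation: [[-0.083, 0.997, 0.0], [0.997, 0.083, -0.0], [-0.0, 0.0, -1.0]]
ft_force: [-0.8, -0.4, -1.7]
grip_width: 0.0151
```

apply_moves(moves=[0, 0, 1, 0, 0, 0, 0, 0, 0, 2, 0, 0, 0, 0, 0, 0, 3, 0, 0, 0, 0, 0, 0, 3, 0, 0, 0, 0])

```text
time: 9.35
eef_pos: [0.5422, 0.2054, 0.2091]
orientation: [[-0.083, 0.997, 0.0], [0.997, 0.083, -0.0], [-0.0, 0.0, -1.0]]
ft_force: [-0.3, 0.5, -1.4]
grip_width: 0.0151
```

apply_moves(moves=[0, 0, 1, 0, 0, 0, 0, 0, 0, 2, 0, 0, 0, 0, 0, 0, 3, 0, 0, 0, 0, 0, 0, 3, 0, 0, 0, 0])

```text
time: 9.75
eef_pos: [0.5422, 0.2054, 0.2061]
orientation: [[-0.083, 0.997, 0.0], [0.997, 0.083, -0.0], [-0.0, 0.0, -1.0]]
ft_force: [-0.2, 0.1, -1.1]
grip_width: 0.0155
```

apply_moves(moves=[0, 0, 1, 0, 0, 0, 0, 0, 0, 2, 0, 0, 0, 0, 0, 0, 2, 0, 0, 0, 0])

```text
time: 10.05
eef_pos: [0.5422, 0.2054, 0.2042]
orientation: [[-0.083, 0.997, 0.0], [0.997, 0.083, -0.0], [-0.0, 0.0, -1.0]]
ft_force: [0.4, -0.5, -2.1]
grip_width: 0.015
```

apply_moves(moves=[0, 0, 1, 0, 0, 0, 0, 0, 0, 2, 0, 0, 0, 0, 0, 0, 2, 0, 0, 0, 0])

```text
time: 10.35
eef_pos: [0.5422, 0.2054, 0.2022]
orientation: [[-0.083, 0.997, 0.0], [0.997, 0.083, -0.0], [-0.0, 0.0, -1.0]]
ft_force: [-0.3, 0.2, -0.9]
grip_width: 0.0152
```

apply_moves(moves=[0, 0, 1, 0, 0, 0, 0, 0, 0, 2, 0, 0, 0, 0, 0, 0, 2, 0, 0, 0, 0])

```text
time: 10.65
eef_pos: [0.5422, 0.2055, 0.2001]
orientation: [[-0.083, 0.997, 0.0], [0.997, 0.083, -0.0], [-0.0, 0.0, -1.0]]
ft_force: [-0.9, -0.8, -1.2]
grip_width: 0.0149
```

No block at the rim, so the pins are in the slots. I'm feeling for the bung now.

apply_moves(moves=[0, 0, 0.7, 0, 0, 0, 0, 0, 0, 1.5, 0, 0, 0, 0, 0, 0, 1.5, 0, 0, 0, 0])

```text
time: 10.95
eef_pos: [0.5422, 0.2054, 0.1987]
orientation: [[-0.083, 0.997, 0.001], [0.997, 0.083, -0.0], [-0.0, 0.001, -1.0]]
ft_force: [-0.2, 0.3, -0.9]
grip_width: 0.0156
```

apply_moves(moves=[0, 0, 0.7, 0, 0, 0, 0, 0, 0, 1.5, 0, 0, 0, 0, 0, 0, 1.5, 0, 0, 0, 0])

```text
time: 11.25
eef_pos: [0.5422, 0.2054, 0.1972]
orientation: [[-0.083, 0.997, 0.0], [0.997, 0.083, -0.0], [-0.0, 0.0, -1.0]]
ft_force: [0.4, 0.3, -2.1]
grip_width: 0.0148
```

apply_moves(moves=[0, 0, 0.7, 0, 0, 0, 0, 0, 0, 1.5, 0, 0, 0, 0, 0, 0, 1.5, 0, 0, 0, 0])

```text
time: 11.55
eef_pos: [0.5422, 0.2055, 0.1957]
orientation: [[-0.083, 0.997, 0.001], [0.997, 0.083, -0.0], [-0.0, 0.0, -1.0]]
ft_force: [-0.2, 0.1, -1.0]
grip_width: 0.0153
```

apply_moves(moves=[0, 0, 0.6, 0, 0, 0, 0, 0, 0, 1.2, 0, 0, 0, 0, 0, 0, 1.2, 0, 0, 0, 0])

```text
time: 11.85
eef_pos: [0.5422, 0.2054, 0.1946]
orientation: [[-0.083, 0.997, 0.001], [0.997, 0.083, -0.0], [-0.0, 0.001, -1.0]]
ft_force: [-1.1, 0.1, -1.9]
grip_width: 0.0153
```

apply_moves(moves=[0, 0, 0.6, 0, 0, 0, 0, 0, 0, 1.2, 0, 0, 0, 0, 0, 0, 1.2, 0, 0, 0, 0])

```text
time: 12.15
eef_pos: [0.5422, 0.2055, 0.1934]
orientation: [[-0.083, 0.997, 0.001], [0.997, 0.083, -0.0], [-0.0, 0.001, -1.0]]
ft_force: [-0.2, 0.2, -1.5]
grip_width: 0.0156
```

apply_moves(moves=[0, 0, 0.6, 0, 0, 0, 0, 0, 0, 1.2, 0, 0, 0, 0, 0, 0, 1.2, 0, 0, 0, 0])

```text
time: 12.45
eef_pos: [0.5422, 0.2054, 0.1921]
orientation: [[-0.083, 0.997, 0.0], [0.997, 0.083, -0.0], [-0.0, 0.0, -1.0]]
ft_force: [0.7, -0.2, -1.4]
grip_width: 0.0152
```

apply_moves(moves=[0, 0, 0.6, 0, 0, 0, 0, 0, 0, 1.2, 0, 0, 0, 0, 0, 0, 1.2, 0, 0, 0, 0])

```text
time: 12.75
eef_pos: [0.5422, 0.2054, 0.191]
orientation: [[-0.083, 0.997, 0.001], [0.997, 0.083, -0.0], [-0.0, 0.001, -1.0]]
ft_force: [-0.6, -0.2, -0.8]
grip_width: 0.0151
```

apply_moves(moves=[0, 0, 0.6, 0, 0, 0, 0, 0, 0, 1.2, 0, 0, 0, 0, 0, 0, 1.2, 0, 0, 0, 0])

```text
time: 13.05
eef_pos: [0.5422, 0.2055, 0.1898]
orientation: [[-0.083, 0.997, 0.001], [0.997, 0.083, -0.0], [-0.0, 0.001, -1.0]]
ft_force: [-0.9, 0.1, -1.1]
grip_width: 0.0149
```

apply_moves(moves=[0, 0, 0.6, 0, 0, 0, 0, 0, 0, 1.2, 0, 0, 0, 0, 0, 0, 1.2, 0, 0, 0, 0])

```text
time: 13.35
eef_pos: [0.5422, 0.2054, 0.1886]
orientation: [[-0.083, 0.997, 0.001], [0.997, 0.083, -0.0], [-0.0, 0.001, -1.0]]
ft_force: [1.7, -0.1, -0.9]
grip_width: 0.0153
```

apply_moves(moves=[0, 0, 0.6, 0, 0, 0, 0, 0, 0, 1.2, 0, 0, 0, 0, 0, 0, 1.2, 0, 0, 0, 0])

```text
time: 13.65
eef_pos: [0.5424, 0.2055, 0.1878]
orientation: [[-0.083, 0.997, 0.001], [0.997, 0.083, -0.0], [-0.0, 0.001, -1.0]]
ft_force: [0.4, 0.0, 1.0]
grip_width: 0.015
```

apply_moves(moves=[0, 0, 0.6, 0, 0, 0, 0, 0, 0, 1.2, 0, 0, 0, 0, 0, 0, 1.2, 0, 0, 0, 0])

```text
time: 13.95
eef_pos: [0.5424, 0.2055, 0.1868]
orientation: [[-0.083, 0.997, 0.001], [0.997, 0.083, 0.0], [-0.0, 0.001, -1.0]]
ft_force: [-1.0, -0.3, 2.6]
grip_width: 0.015
```

Bung contact came at about TCP z 0.188. I'll take small steps to seat the pins.

apply_moves(moves=[0, 0, 0.5, 0, 0, 0, 0, 0, 0, 0.5, 0, 0, 0, 0, 0, 0, 0.5, 0, 0, 0, 0])

```text
time: 14.25
eef_pos: [0.5424, 0.2055, 0.1862]
orientation: [[-0.083, 0.997, 0.001], [0.997, 0.083, -0.0], [-0.0, 0.001, -1.0]]
ft_force: [-1.1, -0.5, 3.8]
grip_width: 0.0152
```

apply_moves(moves=[0, 0, 0.5, 0, 0, 0, 0, 0, 0, 0.5, 0, 0, 0, 0, 0, 0, 0.5, 0, 0, 0, 0])

```text
time: 14.55
eef_pos: [0.5424, 0.2055, 0.186]
orientation: [[-0.083, 0.997, 0.002], [0.997, 0.083, 0.0], [-0.0, 0.002, -1.0]]
ft_force: [-1.7, 0.0, 5.6]
grip_width: 0.0149
```

Pins seated at TCP z ≈ 0.186 with about 7 N total. I'll ease off 0.5 mm and begin turning clockwise (+z tool), descending 0.056 mm/° after 10°.

apply_moves(moves=[0, 0, -0.5, 0, 0, 0, 0, 0, 0, -0.5, 0, 0, 3, 0, 0, 0, -0.5, 0, 0, 6, 0, 0, 0, -0.5, 0, 0, 9, 0, 0, 0, -0.4, 0, 0, 12, 0, 0, 0, -0.3, 0, 0, 14, 0, 0, 0, -0.3, 0, 0, 14, 0])

```text
time: 15.25
eef_pos: [0.5427, 0.2056, 0.1859]
orientation: [[0.16, 0.987, 0.002], [0.987, -0.16, 0.0], [0.001, 0.002, -1.0]]
ft_force: [-0.9, -0.1, 4.7]
grip_width: 0.0151
```

```bash
python3 -c "
from h import *
go([.5424,.2055,.186],19.7)"
```

```text
shift [-0.1 -0.3 -0.1] rot [ 0.09 -0.09 61.08] pos [0.5427 0.2056 0.1859] yaw 80.78 f [-0.87 -0.06  4.66] m [0.04 0.06 0.  ] w 0.0151 t 15.25
```

apply_moves(moves=[0, 0, 0.1, 0, 0, 3, 0, 0, 0, 0.3, 0, 0, 6, 0, 0, 0, 0.5, 0, 0, 9, 0, 0, 0, 0.6, 0, 0, 12, 0, 0, 0, 0.8, 0, 0, 15, 0, 0, 0, 0.8, 0, 0, 15, 0])

```text
time: 15.85
eef_pos: [0.5427, 0.2056, 0.1851]
orientation: [[0.41, 0.912, 0.002], [0.912, -0.41, 0.0], [0.001, 0.002, -1.0]]
ft_force: [0.5, 0.9, 4.4]
grip_width: 0.0149
```

```bash
python3 -c "
from h import *
go([.5424,.2055,.186],19.7)"
```

```text
shift [-0.2 -0.2 -0.9] rot [ 0.07 -0.09 46.12] pos [0.5427 0.2056 0.1851] yaw 65.82 f [0.48 0.88 4.39] m [0.05 0.02 0.01] w 0.0149 t 15.85
```

apply_moves(moves=[0, 0, 0.1, 0, 0, 3, 0, 0, 0, 0.3, 0, 0, 6, 0, 0, 0, 0.5, 0, 0, 9, 0, 0, 0, 0.6, 0, 0, 12, 0, 0, 0, 0.8, 0, 0, 15, 0, 0, 0, 0.8, 0, 0, 15, 0])

```text
time: 16.45
eef_pos: [0.5426, 0.2055, 0.1843]
orientation: [[0.631, 0.776, 0.002], [0.776, -0.631, 0.0], [0.001, 0.001, -1.0]]
ft_force: [0.7, -0.6, 4.1]
grip_width: 0.0148
```

apply_moves(moves=[0, 0, 0.1, 0, 0, 3, 0, 0, 0, 0.3, 0, 0, 6, 0, 0, 0, 0.5, 0, 0, 9, 0, 0, 0, 0.6, 0, 0, 12, 0, 0, 0, 0.8, 0, 0, 15, 0, 0, 0, 0.8, 0, 0, 15, 0])

```text
time: 17.05
eef_pos: [0.5425, 0.2055, 0.1835]
orientation: [[0.81, 0.586, 0.002], [0.586, -0.81, 0.0], [0.001, 0.001, -1.0]]
ft_force: [-0.4, 0.1, 5.7]
grip_width: 0.0154
```

```bash
python3 -c "
from h import *
go([.5424,.2055,.186],19.7)"
```

```text
shift [-0.1 -0.1 -2.5] rot [ 0.04 -0.08 16.19] pos [0.5425 0.2055 0.1835] yaw 35.89 f [-0.35  0.07  5.66] m [ 0.02  0.03 -0.06] w 0.0154 t 17.05
```

apply_moves(moves=[0, 0, 0.1, 0, 0, 3, 0, 0, 0, 0.3, 0, 0, 6, 0, 0, 0, 0.5, 0, 0, 9, 0, 0, 0, 0.6, 0, 0, 12, 0, 0, 0, 0.8, 0, 0, 15, 0, 0, 0, 0.8, 0, 0, 15, 0, 0, 0, 0.8, 0, 0, 15, 0])

```text
time: 17.75
eef_pos: [0.5425, 0.2055, 0.1828]
orientation: [[0.934, 0.357, 0.002], [0.357, -0.934, 0.0], [0.001, 0.001, -1.0]]
ft_force: [0.6, 0.9, 4.9]
grip_width: 0.0149
```

```bash
python3 -c "
from h import *
d=shot('wrist');save(d['img'][130:310,130:380],'w5.png',3)
go([.5424,.2055,.186],19.7)"
```

```text
shift [-0.1  0.  -3.2] rot [ 0.03 -0.08  1.24] pos [0.5425 0.2055 0.1828] yaw 20.94 f [0.13 0.72 5.16] m [-0.   -0.   -0.06] w 0.0151 t 17.8
```

View pics/w5.png

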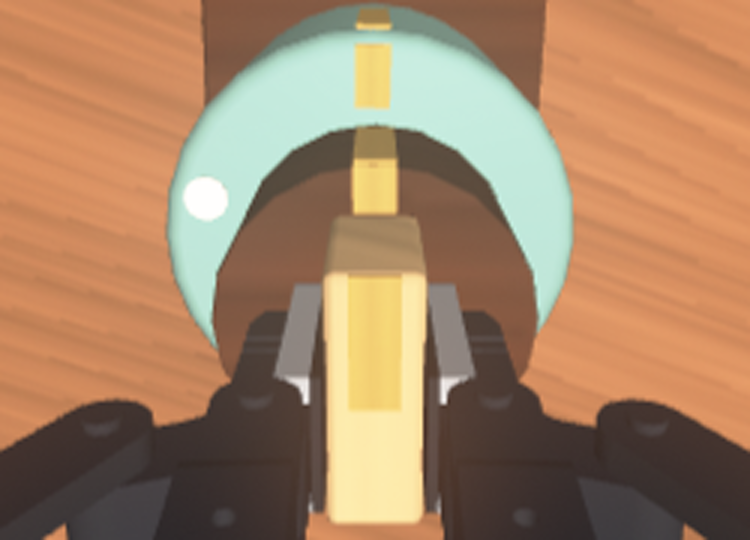

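Lid's line is at crop x≈375 and the canister's at x≈373, nearly aligned. I'll compute the residual angle.

```bash
python3 -c "
from h import *
d=dict(np.load('last_wrist.npz'))
im=d['img'];hsv=cv2.cvtColor(im,cv2.COLOR_RGB2HSV);W=cloud(d)
b=(hsv[...,0]>15)&(hsv[...,0]<32)&(hsv[...,1]>90)
m=b&(abs(W[...,2]-.1535)<.006);P=W[m];q=P[np.hypot(P[:,0]-.5425,P[:,1]-.2055)>.024]
c2=np.zeros((384,512),bool);c2[144:167,244:264]=1
S=W[b&c2&(abs(W[...,2]-.109)<.004)]
print(len(q),q.mean(0),len(S),S.mean(0))
for c in((.5425,.2055),(.5436,.2063),(.5436,.2055),(.5425,.2063)):
    print(c,[np.degrees(np.arctan2(x.mean(0)[1]-c[1],x.mean(0)[0]-c[0])).round(2) for x in(q,S)])
z=W[...,2]
for lo,hi in((.15,.158),(.106,.112)):
    P=W[(z>lo)&(z<hi)&(np.hypot(W[...,0]-.543,W[...,1]-.206)<.06)];print(cv2.minEnclosingCircle((P[:,:2]*1000).astype(np.float32)))
"
```

```text
293 [0.56974391 0.21494261 0.15403189] 229 [0.58098526 0.21963895 0.11005364]
(0.5425, 0.2055) [np.float64(19.12), np.float64(20.17)]
(0.5436, 0.2063) [np.float64(18.29), np.float64(19.64)]
(0.5436, 0.2055) [np.float64(19.86), np.float64(20.72)]
(0.5425, 0.2063) [np.float64(17.6), np.float64(19.12)]
((544.47998046875, 205.36050415039062), 31.214111328125)
((543.8693237304688, 206.30149841308594), 49.21965408325195)
```

Lid 20.8–20.9° against front 19.7–19.8°, so about 1° more. Then I ease off and let go.

apply_moves(moves=[0, 0, 0, 0, 0, 0.6, 0, 0, 0, 0, 0, 0, 1.1, 0, 0, 0, 0, 0, 0, 1.1, 0, 0, 0, -0.6, 0, 0, 1.1, 0, 0, 0, -0.6, 0, 0, 1.1, 0])

```text
time: 18.3
eef_pos: [0.5425, 0.2055, 0.1832]
orientation: [[0.941, 0.338, 0.001], [0.338, -0.941, 0.0], [0.001, 0.0, -1.0]]
ft_force: [-0.5, 0.0, 5.5]
grip_width: 0.0147
```

```bash
python3 -c "
from h import *
go([.5424,.2055,.186],19.7)"
```

```text
shift [-0.1 -0.  -2.8] rot [ 0.03 -0.07  0.06] pos [0.5425 0.2055 0.1832] yaw 19.76 f [-0.45  0.02  5.51] m [ 0.03 -0.01  0.  ] w 0.0147 t 18.3
```

apply_moves(moves=[0, 0, 0, 0, 0, 0, 0.45, 0, 0, 0, 0, 0, 0, 0.45, 0, 0, 0, 0, 0, 0, 0.45, 0, 0, 0, 0, 0, 0, 0.45, 0, 0, 0, 0, 0, 0, 0.45, 0, 0, 0, 0, 0, 0, 0.45])

```text
time: 18.9
eef_pos: [0.5422, 0.2055, 0.1828]
orientation: [[0.942, 0.337, 0.0], [0.337, -0.942, -0.0], [0.0, 0.0, -1.0]]
ft_force: [-0.8, -0.4, -1.0]
grip_width: 0.0385
```

Released. I'll rise and back off (−x tool) so the wrist camera sees the result.

apply_moves(moves=[0, 0, -15, 0, 0, 0, 0.45, 0, 0, -45, 0, 0, 0, 0.45, 0, 0, -90, 0, 0, 0, 0.45, -30, 0, -130, 0, 0, 0, 0.45, -70, 0, -140, 0, 0, 0, 0.45, -70, 0, -140, 0, 0, 0, 0.45, -70, 0, -140, 0, 0, 0, 0.45, -70, 0, -140, 0, 0, 0, 0.45])

```text
time: 19.7
eef_pos: [0.4766, 0.182, 0.3225]
orientation: [[0.942, 0.337, 0.0], [0.337, -0.942, -0.0], [0.0, 0.0, -1.0]]
ft_force: [0.0, 0.7, -0.2]
grip_width: 0.0383
```

```bash
python3 -c "
from h import *
d=shot('wrist')
im=d['img'];hsv=cv2.cvtColor(im,cv2.COLOR_RGB2HSV);W=cloud(d);z=W[...,2]
r=np.hypot(W[...,0]-.5436,W[...,1]-.206)
v,u=np.where((r<.055)&(z>.1));print(u.min(),u.max(),v.min(),v.max())
save(im[max(v.min()-15,0):v.max()+15,u.min()-15:u.max()+15],'w6.png',4)
b=(hsv[...,0]>15)&(hsv[...,0]<32)&(hsv[...,1]>90)
cs=[]
for lo,hi in((.148,.16),(.106,.112)):
    P=W[(z>lo)&(z<hi)&(r<.06)];c,R_=cv2.minEnclosingCircle((P[:,:2]*1000).astype(np.float32));c=np.array(c)/1000;print(c,R_,np.median(P[:,2]));cs.append(c)
for c,(lo,hi),(a,e) in((cs[0],(.148,.16),(.0245,.033)),(cs[1],(.106,.112),(.033,.047))):
    q=W[b&(z>lo)&(z<hi)&(r>a)&(r<e)&(W[...,0]>.56)];p=np.median(q,0);print(len(q),p,np.degrees(np.arctan2(p[1]-c[1],p[0]-c[0])))
print(manip.state()['ft_force'],manip.state()['time'])
"
```

```text
152 357 61 383
[0.54422522 0.20541277] 31.609638214111328 0.15552774333725966
[0.54347955 0.20595151] 49.69837188720703 0.10890824039633745
69 [0.57036503 0.21494447 0.15576369] 20.03404594507856
64 [0.5826671  0.22082203 0.10953356] 20.78028217016688
[ 1.01230911 -0.0735067  -0.21038503] 19.75
```

View pics/w6.png

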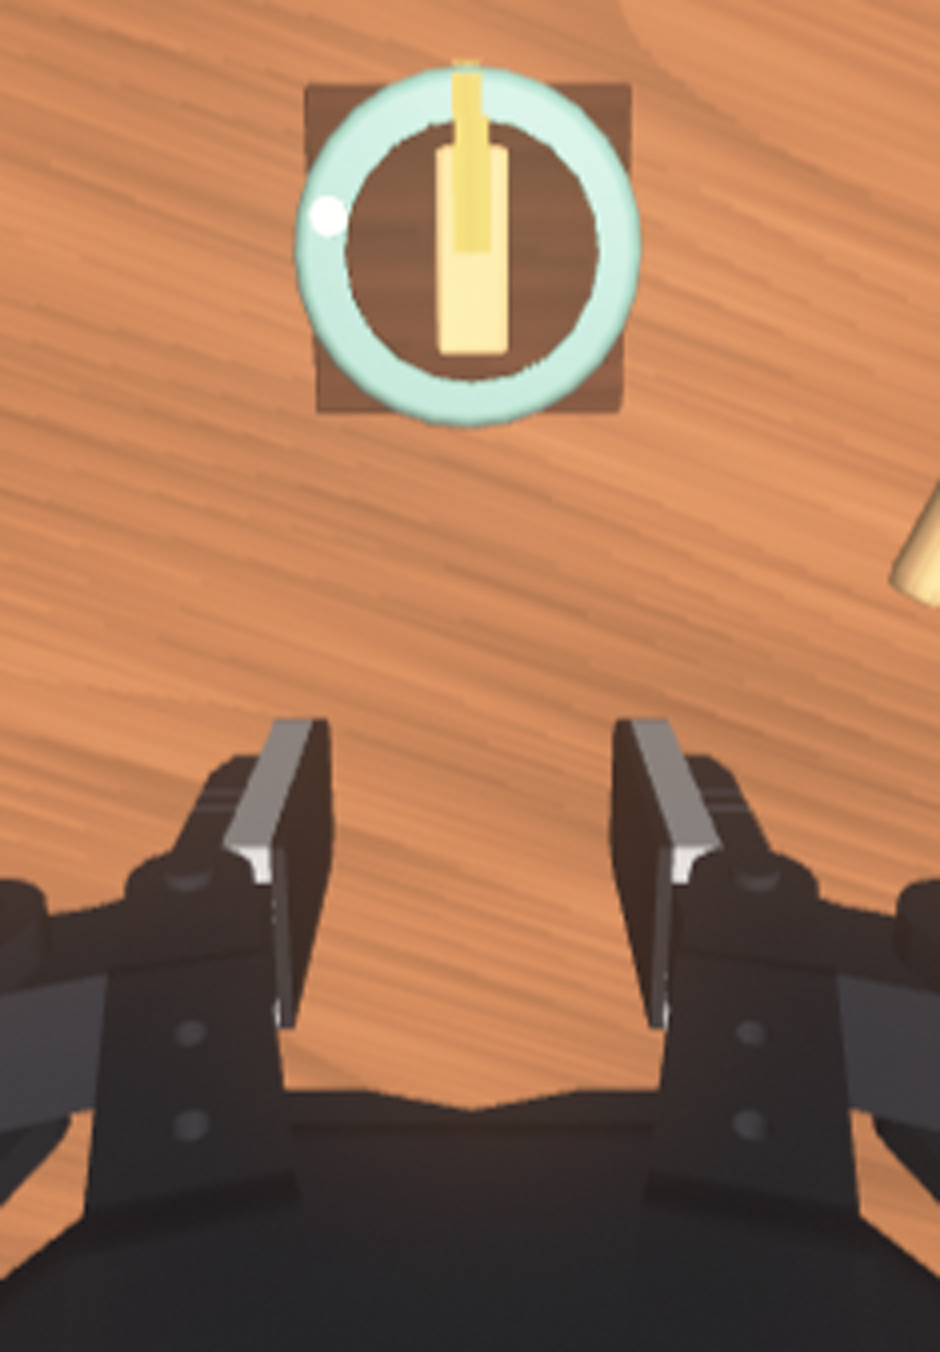

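The lid's line (470,130) runs straight into the canister's line (467,95), and the lid sits at the expected height with the gripper clear. Handing in.

```bash
python3 -c "
from h import *
close_job()"
```

```text
the job is handed in; nothing more can be done
```

The lid is on the canister, screwed down to the front line and released. I handed the job in at about 20 s of the 61 s allowed.

- **Setting on:** I gripped the lid by its bar and set it on with its brass line at the white dot. The pins went into the slots without catching on the rim. The bung met the lid about 2 mm above its lowest-setting height, so the collar was set about 2 mm up.
- **Screwing:** I turned it about 75° clockwise, easing it down 0.056 mm per degree. The readings between moves came to about 5.5–7 N on the canister, under the 16 N limit, with almost no sideways force or torque.
- **Last checks:** After release the lid line read 20.0° and the canister line 20.8°. The two images taken before this put the canister line at 19.7–19.8°. So the lines agree within about 1°, which is the limit of these measurements.
- **Small disagreement:** The lid sits about 0.9 mm off the canister's centre by the camera, within the neck's clearance.
- **Not checked:** The gripper ended clear of everything. I did not take a final picture of the rest of the table, but the forces showed no contact with anything else.

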